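Match the end caps to their cylinder barrels

ROBOT

A 6-joint arm with a two-finger parallel gripper is mounted at the origin on a cart in front of the work surface, level with it; the furniture and walls round the work are solid. World frame = base frame: x ahead of the robot, y to its left, z up, the work surface at z = 0. Lengths are in mm, angles in rad, forces in N, time in s.
With the tool pointing down it reaches from about 300 to 775 mm from the base axis. Payload 14.6 kg.
Tool frame: the origin (TCP) lies on the centre line of the jaws, within the pads' length; the fingertips stand 19 mm ahead of it and the grasp point (between the pads) is the TCP (bot.tip_reach is the distance from the TCP to the fingertips, in mm); y points along the fingers, x is the direction in which the jaws open and shut, and the axes are right-handed (so a half turn about y gives the same grasp; the last joint's range is limited). The gripper opens to 85 mm and grips with 20 to 120 N. Pads are 22 mm wide; open, the fingers measure 114 mm over their backs; the gripper's body (76 mm by 85 mm) begins 54 mm behind the grasp point. The pads swing forward as they close: fully open they stand 13 mm farther back than shut.
Start: joints at [-1.411, 0.3, 1.521, -0, 1.321, -0.067], TCP at [123.667, -535.907, 250.281] pointing down, gripper open.
Joint ranges: [-3.03, 3.03], [-0.79, 2.21], [0.23, 2.52], [-1.04, 4.18], [0, 3.07], [-2.55, 2.55]. Speed limits (rad/s): [2.22, 2.22, 2.57, 3.14, 3.14, 3.14].

INTERFACE

Orientations are given as a unit quaternion [w, x, y, z].
In Python, from rig import bot gives the robot as it stands. Calls block until the motion is done:
- bot.move_to(position, orientation): joint-space move of the TCP to a pose.
- bot.servo_line(position, attitude=None, speed=150, until_force=None): straight line of the TCP; attitude=None keeps the orientation; speed is the mean speed in mm/s. With until_force (N) it stops when the force on the tool has changed by that much, and returns True; else False.
- bot.move_joints(angles): joint-space move.
- bot.move_gripper(opening, grip_force=None): finger opening in mm; grip_force is the grip in N (None keeps the last); returns when the fingers have stopped.
- bot.dwell(seconds).
- bot.ik(position, orientation): joint angles nearest the present ones, or None.
- bot.read_state(): the state.
- bot.read_camera(name): name is "scene" or "top" or "wrist"; returns a dict with "image" (480x640x3 uint8, blue, green, red), "depth" (480x640 float32, mm along the optical axis (not along the pixel's ray), 0 where there is no reading), "fovy" (degrees; the focal length in pixels is half the picture's height over the tangent of half this angle, whatever the lens; pixels are square), "cx", "cy" (the principal point, pixels), "eye" and "attitude" of the camera in the world; the wrist camera has in their place "mount" (4x4, takes a point from camera to tool coordinates, whose origin is the TCP and whose axes are the tool frame's). Camera axes: x right, y down, z forward; pixel columns grow to the right and rows downward; lengths in mm; the calibration is good to about 2 mm. A picture is of the moment at which its call begins: read the wrist's pose just before it.
A pose or a line that the arm cannot do raises bot.MotionError and nothing moves.
- bot.finish_job(): hands the job in, once; it reports no verdict.
The state is a dict: "clock": time; "joint_positions": joint angles; "qvel": joint speeds; "effort": joint torques, N m; "ee_pos": TCP position; "tool_rot": TCP orientation; "ft_force": force on the tool from outside, world axes, zero at the start; "moment": the same for the moment, N m; "grip_width": finger opening in mm.
Only numpy, scipy, OpenCV 4.12 (cv2) and the standard library are available. Lean on these libraries where they do the work, as an engineer would, in place of code of your own. Each camera call takes 0.05 s, during which the arm holds its last target.

TASK

Two pneumatic cylinder barrels, a wide one and a narrow one, stand on the bench without their end caps, and the two caps lie in the sloping rack. Put each cap on top of the barrel whose size it matches: set it down, not dropped, lying flat, centred and squared up with the barrel's sides, boss upward. Leave the barrels standing where they are, and leave the finished cylinder with the rod, which stands among them, alone.

Things in the scene. Friction and masses are not known exactly. Their poses are not given: they have to be found in the camera images.
- cap_large_mid (a point): Large end cap, loose, bare metal: square plate 56 x 56 x 12 mm, round boss on top (18 mm high in all), 0.11 kg. Point: plate centre, 6 mm above the flat underside. x, y parallel to its sides, z out through the boss. Starts in a rack lane, tilted 30 degrees, x pointing up the slope. Grip the two sides facing up and down the slope; lane walls shut in the others. Belongs on the 60 mm wide barrel.
- cap_small_mid (a point): Small end cap, loose, same shape and metal: square plate 44 x 44 x 12 mm, 23 mm wide boss (18 mm high in all), 0.08 kg. Point: plate centre, 6 mm above the flat underside; axes and grip as for the large cap. Starts in the other lane of the rack. Belongs on the 48 mm wide barrel.
- rack: Fixed grey rack, 134 x 136 mm surface sloping 30 degrees, low edge toward the robot. Origin on the bench under its middle; x level uphill, y across. Surface is 54 mm above the bench at x = 0. Two lanes 60 mm wide, centres at y = +-32 mm (either cap in either), walls 16 mm high. Two stops 10 mm high, 34 mm apart, below each cap leave a finger gap; caps lie at or just above them, near x = 0.
- barrel_large_top (a point): Centre of the flat top face of the wide barrel: light metal square block 60 x 60 x 58 mm standing upright and loose on the bench, 0.62 kg. x and y run parallel to its sides, z up. Solid, flat top, no rim.
- barrel_small_top (a point): Centre of the flat top face of the narrow barrel: light metal square tube 48 x 48 x 72 mm with a 30 mm bore, standing upright and loose on the bench, 0.4 kg. x and y run parallel to its sides, z up. The cap lies on the top face; nothing enters the bore.
- finished_cylinder: Finished pneumatic cylinder with a rod out of its top, 53 x 52 x 106 mm, standing loose among the two barrels; it already has its cap. Origin at the centre of its underside, z up. The three stand in a row across the bench in any order, at least 100 mm apart between centres.
Things that resemble listed ones, but are neither listed nor needed, are in the scene too. Leave any purple look-alike of the part that bears barrel_large_top alone.

How it is judged:
By the outcome, as a careful person would: the job done as asked, in the order asked, and still so for the second after the job is handed in, with the robot touching nothing.
It also fails if it takes over 64 s, if anything falls off the work surface, if the arm or the gripper's body presses on something with over 40 N, if the wrist force passes 120 N, or if a joint passes its speed limit or range.

## Working session

There is one attempt and no reset: what is moved stays moved. The work goes in short steps, each a Python script; the robot and the scene stay as the last script left them, time stands still between calls to the robot, and variables do not carry over. Pictures are saved under pics/ and viewed, and the job is handed in when it is done.

```bash
ls; mkdir -p pics; python3 - <<'E'
from rig import bot
import cv2,numpy as np
for n in("scene","top","wrist"):
    c=bot.read_camera(n)
    cv2.imwrite(f"pics/{n}0.png",c["image"]); np.savez(f"{n}0.npz",**c)
    print(n,{k:v for k,v in c.items() if k not in("image","depth")},(c["depth"]>0).mean())
print(bot.read_state())
E
```

```text
pics
scene {'fovy': 52.20719995515467, 'cx': 318.49934613375916, 'cy': 246.5044742273907, 'eye': array([-27.90145008, 373.0809044 , 915.95380866]), 'attitude': array([ 0.14128553, -0.39098044,  0.85949813, -0.29738132])} 0.995986328125
top {'fovy': 55.563897358346686, 'cx': 321.6228689904096, 'cy': 230.80136428017346, 'eye': array([356.15608693, -50.66256133, 982.17863131]), 'attitude': array([-0.05868211,  0.70540294, -0.70429816,  0.05410359])} 0.995869140625
wrist {'fovy': 60.66763352740475, 'cx': 319.77475738947965, 'cy': 233.16125852234816, 'mount': array([[ 9.99999517e-01, -4.92949871e-05, -9.81618446e-04,
         2.18341744e-01],
       [ 9.28439146e-04, -2.80333468e-01,  9.59902227e-01,
        -1.24557911e+02],
       [-3.22498871e-04, -9.59902674e-01, -2.80333287e-01,
         7.07058449e+01],
       [ 0.00000000e+00,  0.00000000e+00,  0.00000000e+00,
         1.00000000e+00]])} 0.9959733072916667
{'clock': 0.15, 'joint_positions': array([-1.41059545e+00,  3.00359300e-01,  1.52140592e+00, -2.04201691e-05,
        1.32067259e+00, -6.66366692e-02]), 'qvel': array([ 0.00103991, -0.00331405, -0.0031251 , -0.00172158, -0.00166656,
       -0.00074651]), 'effort': array([ 1.43615212e-03, -5.43666530e+01, -3.61887860e+01, -5.47743866e-05,
        3.12633267e-03, -1.96783526e-05]), 'ee_pos': array([ 123.64376507, -535.77530183,  249.85673778]), 'tool_rot': array([ 0.55357244, -0.55318043,  0.44042382, -0.43997253]), 'ft_force': array([ 0.65279425, -0.16042859,  0.16271748]), 'moment': array([-0.04826893,  0.00237159,  0.01421943]), 'grip_width': 85.53856226640482}
```

View pics/top0.png

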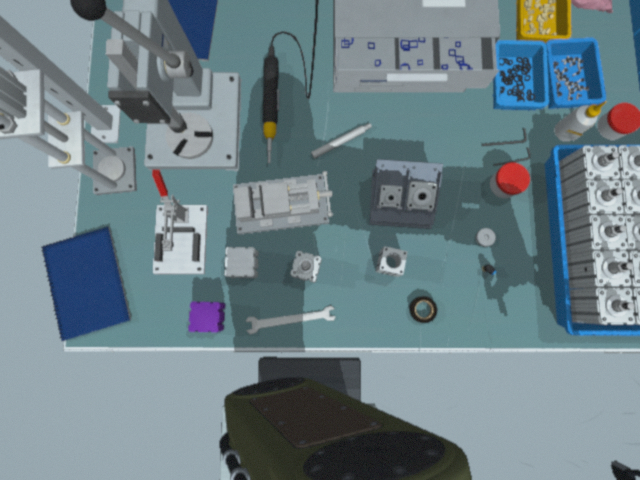

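View pics/scene0.png

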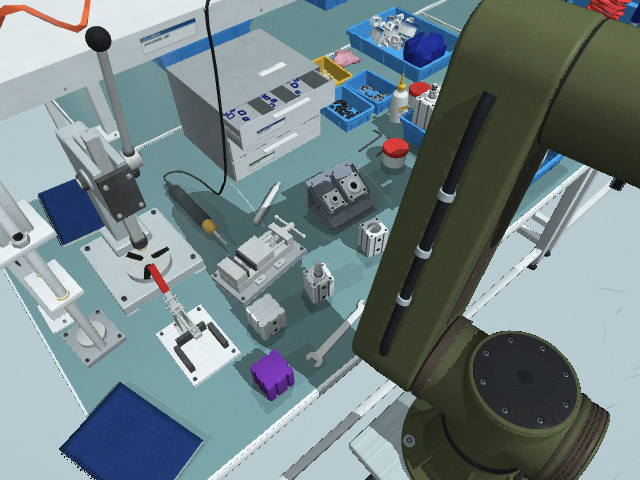

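View pics/wrist0.png

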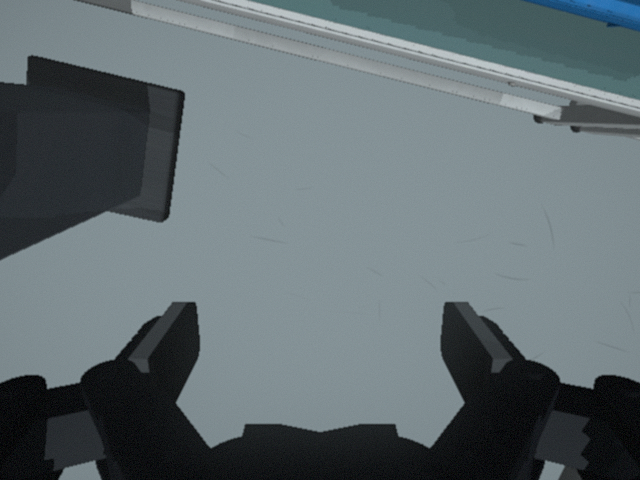

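The top view shows these candidates:
- **Wide barrel:** light block at (240,262). Its look-alike is the purple block at (206,317), which I'll leave alone.
- **Finished cylinder:** at (306,266), with the rod.
- **Narrow barrel:** at (392,261), with the bore.
- **Caps:** in the rack at (391,197), which looks small, and (423,195), which looks large. The caps in the blue crate at right (600,230) are not wanted.

Next is a close crop and a rough localisation from depth.

```bash
cat > h.py <<'E'
import numpy as np,cv2
from scipy.spatial.transform import Rotation as R
def q2r(q): return R.from_quat([q[1],q[2],q[3],q[0]])
def r2q(r):
    a=r.as_quat(); return np.array([a[3],a[0],a[1],a[2]])
def pose(c,st=None):
    if "mount" in c:
        M=c["mount"]; T=np.eye(4);T[:3,:3]=q2r(st["tool_rot"]).as_matrix();T[:3,3]=st["ee_pos"]
        return T@M
    T=np.eye(4);T[:3,:3]=q2r(c["attitude"]).as_matrix();T[:3,3]=c["eye"];return T
def cloud(c,T):
    f=240/np.tan(np.radians(float(c["fovy"]))/2)
    v,u=np.mgrid[:480,:640]; d=c["depth"]
    P=np.stack([(u-float(c["cx"]))/f*d,(v-float(c["cy"]))/f*d,d],-1)
    return P@T[:3,:3].T+T[:3,3]
def ray(c,T,uv,z):
    f=240/np.tan(np.radians(float(c["fovy"]))/2)
    uv=np.atleast_2d(uv).astype(float)
    d=np.c_[(uv[:,0]-float(c["cx"]))/f,(uv[:,1]-float(c["cy"]))/f,np.ones(len(uv))]@T[:3,:3].T
    return T[:3,3]+d*((z-T[2,3])/d[:,2])[:,None]
E
python3 - <<'E'
from h import *
c=dict(np.load("top0.npz"));T=pose(c);P=cloud(c,T)
for u,v in [(240,262),(306,266),(392,261),(392,250),(391,197),(423,195),(206,317),(300,330),(350,280),(375,218),(435,222),(380,165),(438,167)]:
    print((u,v),P[v,u].round(1))
im=c["image"][140:350,170:480]; cv2.imwrite("pics/crop1.png",cv2.resize(im,None,fx=2.5,fy=2.5,interpolation=cv2.INTER_CUBIC))
E
```

```text
(240, 262) [440.8 122.1  54.3]
(306, 266) [429.  -14.7 100.7]
(392, 261) [ 448.7 -196.6   -2.8]
(392, 250) [ 464.2 -186.5   68.5]
(391, 197) [ 574.6 -187.5   64.9]
(423, 195) [ 579.4 -254.    62.8]
(206, 317) [330.3 186.4  56.9]
(300, 330) [302.1   1.2  -2.6]
(350, 280) [ 407.6 -105.3   -1.8]
(375, 218) [ 538.7 -158.6   22. ]
(435, 222) [ 534.3 -292.3   -1.2]
(380, 165) [ 638.6 -164.3   79.3]
(438, 167) [ 634.  -282.8   80.2]
```

View pics/crop1.png

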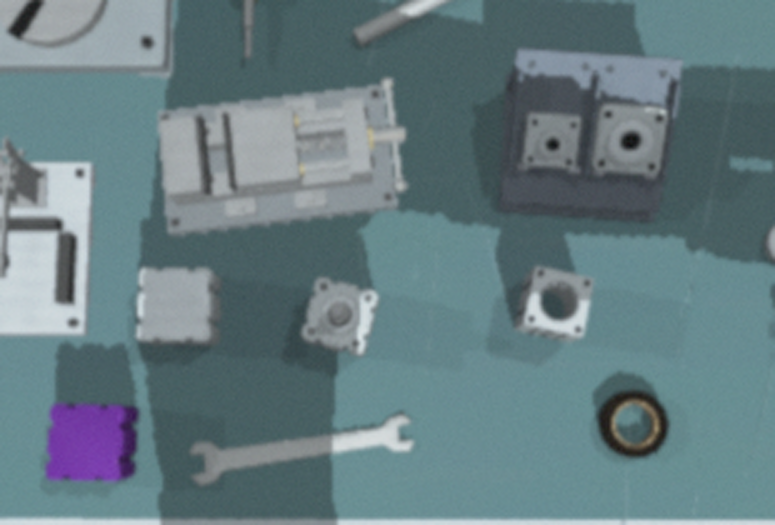

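The crop confirms it: the small cap is in the left lane at (552,142) and the large cap in the right lane at (630,140). The wide barrel is at (177,305) and the bored narrow barrel at (555,302). The finished cylinder at (340,315) and the purple block at (92,443) stay untouched. Next are close wrist views.

```bash
cat >> h.py <<'E'
def down(yaw,sgn=1,tilt=0.):
    """tool x = sgn * direction (cos yaw, sin yaw) tilted up by tilt; tool y along -normal"""
    s=np.array([np.cos(yaw)*np.cos(tilt),np.sin(yaw)*np.cos(tilt),np.sin(tilt)])
    n=np.array([-np.cos(yaw)*np.sin(tilt),-np.sin(yaw)*np.sin(tilt),np.cos(tilt)])
    x=sgn*s;y=-n;z=np.cross(x,y)
    return r2q(R.from_matrix(np.c_[x,y,z]))
E
python3 - <<'E'
from h import *
from rig import bot
st=bot.read_state(); print(q2r(st["tool_rot"]).as_matrix().round(2), bot.tip_reach)
for s in (1,-1):
  for t in (0,np.pi/6):
    for p in [(580,-254,120),(580,-190,120),(450,-190,150),(440,122,150),(560,-220,280)]:
        j=bot.ik(p,down(0,s,t)); print(s,round(t,2),p,None if j is None else np.round(j,2))
E
```

```text
[[ 0.22 -0.    0.97]
 [-0.97  0.    0.22]
 [-0.   -1.    0.  ]] 19.0
1 0 (580, -254, 120) [-0.47  0.61  1.39 -0.    1.14 -0.47]
1 0 (580, -190, 120) [-0.38  0.56  1.47 -0.    1.11 -0.38]
1 0 (450, -190, 150) [-0.47  0.28  1.8  -0.    1.06 -0.47]
1 0 (440, 122, 150) [ 0.19  0.21  1.89 -0.    1.04  0.19]
1 0 (560, -220, 280) [-0.44  0.4   1.32 -0.    1.42 -0.44]
1 0.52 (580, -254, 120) [-0.57  0.45  1.72  0.52  0.58 -0.95]
1 0.52 (580, -190, 120) [-0.46  0.4   1.8   0.47  0.51 -0.82]
1 0.52 (450, -190, 150) [-0.61  0.11  2.09  0.56  0.57 -1.03]
1 0.52 (440, 122, 150) [ 0.25  0.03  2.18 -0.3   0.44  0.49]
1 0.52 (560, -220, 280) [-0.53  0.19  1.66  0.34  0.86 -0.7 ]
-1 0 (580, -254, 120) None
-1 0 (580, -190, 120) None
-1 0 (450, -190, 150) None
-1 0 (440, 122, 150) None
-1 0 (560, -220, 280) None
-1 0.52 (580, -254, 120) [-0.57  0.45  1.72  0.52  0.58  2.19]
-1 0.52 (580, -190, 120) [-0.46  0.4   1.8   0.47  0.51  2.32]
-1 0.52 (450, -190, 150) [-0.61  0.11  2.09  0.56  0.57  2.11]
-1 0.52 (440, 122, 150) None
-1 0.52 (560, -220, 280) [-0.53  0.19  1.66  0.34  0.86  2.44]
```

```bash
python3 - <<'E'
from h import *
from rig import bot
q=down(0)
for n,p in [("rack",(585,-235,270)),("nar",(450,-200,250)),("wide",(440,110,250))]:
    bot.move_to(np.array(p),q); bot.dwell(0.2)
    st=bot.read_state(); c=bot.read_camera("wrist"); cv2.imwrite(f"pics/w_{n}.png",c["image"])
    np.savez(f"w_{n}.npz",T=pose(c,st),**c); print(n,st["clock"],st["ee_pos"])
E
```

```text
rack 2.3333 [ 584.73349496 -235.59485383  270.05018872]
nar 3.2 [ 450.64693005 -200.22670839  249.90539452]
wide 4.6333 [440.27661539 109.23538092 249.96326498]
```

View pics/w_rack.png

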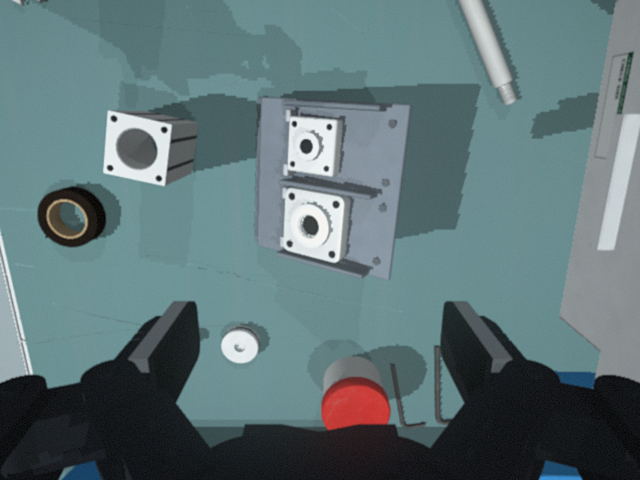

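View pics/w_nar.png

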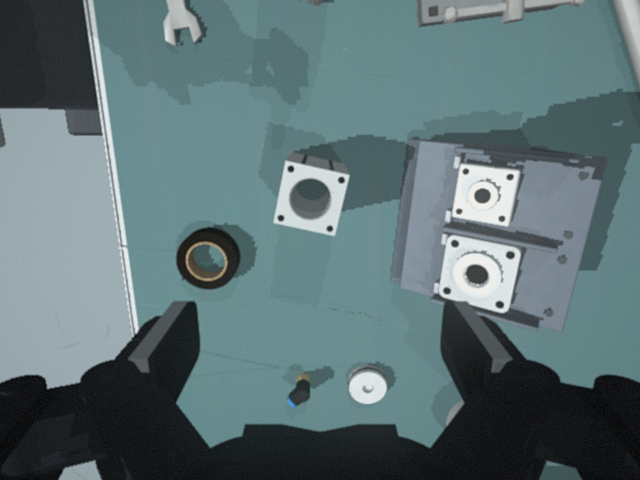

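View pics/w_wide.png

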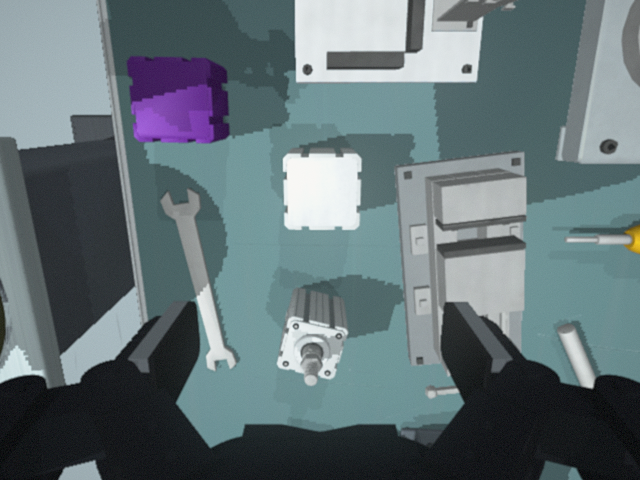

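Each view shows its target clearly. In the rack view the small cap is at (312,146) and the large at (315,224). The narrow barrel top is at (311,198) in its view, and the wide barrel top at (321,191). Now I'll measure them.

```bash
cat > meas.py <<'E'
from h import *
def comp(mask,u,v):
    n,l=cv2.connectedComponents(mask.astype(np.uint8)); 
    if l[v,u]==0:
        ys,xs=np.nonzero(l); i=np.argmin((ys-v)**2+(xs-u)**2); return l==l[ys[i],xs[i]]
    return l==l[v,u]
def top(c,T,uv,zt,name):
    P=cloud(c,T); bench=np.median(P[...,2][(abs(P[...,2])<8)])
    m=comp((abs(P[...,2]-zt)<7)&(c["image"].min(2)>150),*uv)
    z=np.median(P[m][:,2])
    cs,_=cv2.findContours(m.astype(np.uint8),cv2.RETR_EXTERNAL,cv2.CHAIN_APPROX_NONE)
    k=max(cs,key=cv2.contourArea)[:,0,:]; X=ray(c,T,k,zt)
    (a,b),(w,h),an=cv2.minAreaRect(X[:,:2].astype(np.float32))
    an=(an+45)%90-45
    print(name,"ctr",round(a,1),round(b,1),"size",round(w,1),round(h,1),"yaw",round(an,2),"z",round(z,1),"bench",round(bench,1),m.sum())
    # tool-side: hull moments too
    return a,b,an
def rackfit(c,T,uvs):
    P=cloud(c,T)
    return P
if __name__=="__main__":
    for f,uv,zt,n in [("w_nar",(285,200),72,"narrow"),("w_wide",(321,191),58,"wide"),("w_rack",(115,165),72,"narrow(rack view)")]:
        c=dict(np.load(f+".npz")); top(c,c["T"],uv,zt,n)
    for f in ("w_rack","w_nar"):
        c=dict(np.load(f+".npz")); T=c["T"]; P=cloud(c,T); im=c["image"].astype(int)
        pts={"w_rack":((312,126),(312,200)),"w_nar":((483,210),(455,262))}[f]
        # rack surface points: bluish-grey; robust plane fit of points in a window
        W=(P[...,0]>510)&(P[...,0]<670)&(P[...,1]>-320)&(P[...,1]<-130)&(P[...,2]>10)
        grey=W&(im.max(2)<165)
        Q=P[grey]
        best=None;rng=np.random.default_rng(0)
        for _ in range(400):
            a=Q[rng.choice(len(Q),3,False)]; n=np.cross(a[1]-a[0],a[2]-a[0]); L=np.linalg.norm(n)
            if L<500: continue
            n/=L; n*=np.sign(n[2])
            if abs(n[2]-.866)>.05: continue
            d=abs((Q-a[0])@n)<1.5
            if best is None or d.sum()>best.sum(): best=d
        G=Q[best];m0=G.mean(0);n=np.linalg.svd(G-m0,full_matrices=False)[2][2];n*=np.sign(n[2])
        yaw=np.degrees(np.arctan2(-n[1],-n[0])); 
        print(f,"plane n",n.round(3),"tilt",np.degrees(np.arccos(n[2])).round(2),"yaw",yaw.round(2),len(G),"dist",(n@m0).round(1))
        up=-np.array([n[0],n[1],0]);up/=np.linalg.norm(up)
        h=(P-m0)@n
        m=W&(im.min(2)>170)&(h>9)&(h<22)
        for uv,nm in zip(pts,("small","large")):
            k=comp(m,*uv); A=P[k]; pl=A[(abs(h[k]-12)<2)]
            cs,_=cv2.findContours(k.astype(np.uint8),cv2.RETR_EXTERNAL,cv2.CHAIN_APPROX_NONE)
            cc=max(cs,key=cv2.contourArea)[:,0,:]
            F=240/np.tan(np.radians(float(c["fovy"]))/2)
            d=np.c_[(cc[:,0]-float(c["cx"]))/F,(cc[:,1]-float(c["cy"]))/F,np.ones(len(cc))]@T[:3,:3].T
            zz=(n@(m0+12*n-T[:3,3]))/(d@n); X=T[:3,3]+d*zz[:,None]
            s=np.cross(np.cross(n,up),n); s/=np.linalg.norm(s); l=np.cross(n,s)
            O=m0
            (a,b),(w,hh),an=cv2.minAreaRect(np.c_[(X-O)@s,(X-O)@l].astype(np.float32)); an=(an+45)%90-45
            C=O+a*s+b*l+6*n
            print(nm,"mid",C.round(1),"size",round(w,1),round(hh,1),"angle in plane",round(an,2),"plate h",np.median(pl@n-m0@n).round(1),"hmax",h[k].max().round(1),k.sum())
E
python3 meas.py
```

```text
narrow ctr 443.0 -190.6 size 48.7 48.3 yaw -12.73 z 72.9 bench 2.5 2617
wide ctr 441.1 121.5 size 60.0 59.9 yaw -0.1 z 58.7 bench 2.4 5601
narrow(rack view) ctr 442.7 -190.4 size 48.8 48.6 yaw -12.47 z 72.9 bench 2.5 2605
w_rack plane n [ 0.004 -0.533  0.846] tilt 32.18 yaw 90.39 6797 dist 405.4
small mid [ 584.2 -161.7  381.8] size 0.0 0.0 angle in plane 0.0 plate h nan hmax 18.4 1
large mid [ 584.  -163.1  380.9] size 0.0 0.0 angle in plane 0.0 plate h nan hmax 18.4 1
w_nar plane n [-0.498  0.032  0.866] tilt 29.95 yaw -3.72 16762 dist -251.5
small mid [ 579.5 -189.4   56.9] size 42.9 42.9 angle in plane -0.33 plate h 11.9 hmax 20.0 2840
large mid [ 578.3 -253.3   58.6] size 55.4 60.0 angle in plane -0.28 plate h 12.0 hmax 20.2 4002
  return _methods._mean(a, axis=axis, dtype=dtype,
  ret = ret.dtype.type(ret / rcount)
```

```bash
sed -i 's/(P\[...,2\]>10)$/(P[...,2]>10)\&(P[...,2]<120)/' meas.py; python3 meas.py 2>/dev/null| tail -6
```

```text
w_rack plane n [-0.498  0.035  0.866] tilt 29.95 yaw -3.99 13010 dist -251.9
small mid [ 578.6 -189.3   56.4] size 46.5 50.9 angle in plane 0.25 plate h 11.9 hmax 19.7 2249
large mid [ 579.2 -253.3   59.3] size 55.4 59.2 angle in plane -0.03 plate h 11.9 hmax 19.6 3169
w_nar plane n [-0.499  0.034  0.866] tilt 30.03 yaw -3.91 17008 dist -252.6
small mid [ 579.5 -189.4   56.9] size 42.9 42.9 angle in plane -0.16 plate h 12.0 hmax 20.1 2840
large mid [ 578.3 -253.3   58.7] size 55.4 60.0 angle in plane -0.11 plate h 12.0 hmax 20.1 4002
```

```bash
cat > boss.py <<'E'
from h import *
for f in ("w_rack","w_nar"):
    c=dict(np.load(f+".npz")); T=c["T"]; P=cloud(c,T)
    yaw=np.radians(-3.9);t=np.radians(30)
    s=np.array([np.cos(yaw)*np.cos(t),np.sin(yaw)*np.cos(t),np.sin(t)]);n=np.array([-np.cos(yaw)*np.sin(t),-np.sin(yaw)*np.sin(t),np.cos(t)]);l=np.cross(n,s)
    O=np.array([579,-221,0]); O[2]=0; dist=-252.2; O=O+n*(dist-O@n)
    h=(P-O)@n; S=(P-O)@s; L=(P-O)@l
    W=(P[...,2]<120)&(abs(S)<68)&(abs(L)<68)
    for nm,l0,r in(("small",32,22),("large",-32,28)):
        m=W&(abs(L-l0)<r+3)&(abs(h-18.5)<2.0)&(abs(S)<25)
        ring=np.c_[S[m],L[m]]; (a,b),rr=cv2.minEnclosingCircle(ring.astype(np.float32))
        k=W&(abs(h-12)<2)&(abs(L-l0)<r+3)&(c["image"].min(2)>150)&(abs(S)<40)
        S_=S[k]; hist=np.percentile(S_,[0.5,1,3,97,99,99.5]).round(1)
        C=O+a*s+b*l+6*n
        print(f,nm,"boss S,L",round(a,1),round(b,1),"r",round(rr,1),m.sum(),"plate S",hist,"L",np.percentile(L[k],[1,99]).round(1),"mid",C.round(1))
E
python3 boss.py
```

```text
w_rack small boss S,L 24.1 31.6 r 10.5 204 plate S [ 1.5  1.9  5.  39.3 39.8 39.9] L [10.  53.1] mid [ 576.9 -189.2   55.5]
w_rack large boss S,L 14.9 -31.9 r 32.1 281 plate S [ 1.7  2.   5.  38.7 39.8 39.8] L [-59.8  -4.7] mid [ 564.7 -252.    50.9]
w_nar small boss S,L 23.4 31.5 r 10.7 276 plate S [ 1.1  1.8  4.9 39.3 39.8 39.9] L [10.  53.1] mid [ 576.3 -189.2   55.1]
w_nar large boss S,L 10.9 -31.3 r 31.6 349 plate S [ 0.8  1.6  4.5 38.5 39.5 39.8] L [-59.5  -4.8] mid [ 561.3 -251.1   48.9]
```

```bash
sed -i 's/O=O+n\*(dist-O@n)/O=O+n*(dist-O@n)+26*s/; s/(abs(S)<25)$/(abs(S)<22)/' boss.py; python3 boss.py
```

```text
w_rack small boss S,L 0.9 31.4 r 11.9 562 plate S [-24.2 -23.3 -20.2  22.2  22.7  22.9] L [10.1 53. ] mid [ 579.3 -189.6   56.9]
w_rack large boss S,L 1.4 -29.8 r 34.6 877 plate S [-24.  -22.1 -20.3  34.2  34.7  34.9] L [-59.8  -4.8] mid [ 575.6 -250.6   57.1]
w_nar small boss S,L 0.8 31.3 r 11.4 707 plate S [-24.7 -23.7 -20.6  21.6  22.2  22.4] L [10. 53.] mid [ 579.2 -189.7   56.8]
w_nar large boss S,L -0.5 -32.0 r 35.8 1100 plate S [-24.6 -23.3 -20.7  33.6  34.2  34.4] L [-59.5  -4.8] mid [ 573.9 -252.7   56.2]
```

Measured poses, with sizes that agree with the description:

| Part | Position (rack frame or x, y) | Yaw |
|---|---|---|
| Rack | – | about −3.9° |
| Small cap | S=0.9, L=31.5 | rack |
| Large cap | S=6.7, L=−32.2 | rack |
| Wide barrel | (441.1, 121.5) | −0.1° |
| Narrow barrel | (442.9, −190.5) | −12.6° |

I'll pick the large cap first, using a touch probe for depth.

```bash
cat > pick.py <<'E'
from h import *
from rig import bot
yaw=np.radians(-3.9);t=np.radians(30)
s=np.array([np.cos(yaw)*np.cos(t),np.sin(yaw)*np.cos(t),np.sin(t)]);n=np.array([-np.cos(yaw)*np.sin(t),-np.sin(yaw)*np.sin(t),np.cos(t)]);l=np.cross(n,s)
O=np.array([579.,-221,0]);O=O+n*(-252.2-O@n)+26*s
Q=down(yaw,1,t)
def pick(S,L,w,back,force):
    p=lambda h:O+S*s+L*l+h*n
    hh=lambda:round(float((bot.read_state()["ee_pos"]-O)@n),2)
    bot.move_gripper(w)
    bot.move_to(p(110),Q)
    bot.servo_line(p(30),speed=120)
    bot.dwell(0.3)
    hit=bot.servo_line(p(6),speed=15,until_force=5)
    st=bot.read_state();h=hh();print("hit",hit,"h",h,"F",st["ft_force"].round(1),"w",st["grip_width"],"t",st["clock"])
    return h,p
E
python3 - <<'E'
from pick import *
bot.move_to(np.array([500,-100,300.]),down(0))
h,p=pick(6.7,-32.2,64,0,0)
st=bot.read_state();c=bot.read_camera("wrist");cv2.imwrite("pics/p1.png",c["image"])
E
```

```text
hit True h 11.7 F [-4.1  1.7  7.3] w 63.92280869416747 t 9.05
```

View pics/p1.png

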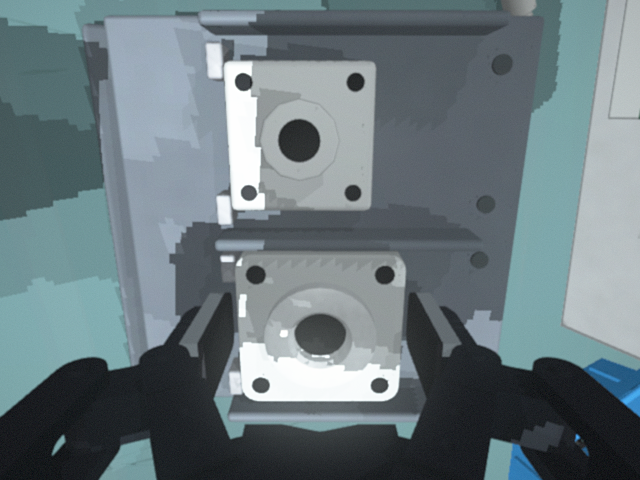

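The fingers straddle the large cap, which is centred at (320,335), and the downhill finger sits between the stops. The contact height matches the prediction. I'll back off, grip and lift.

```bash
python3 - <<'E'
from pick import *
p=lambda h:O+6.7*s-32.2*l+h*n
bot.servo_line(p(11.7+4.5),speed=30); bot.dwell(.1)
bot.move_gripper(40,grip_force=50); bot.dwell(.3)
st=bot.read_state();print(st["grip_width"],st["ft_force"].round(1),((st["ee_pos"]-O)@n).round(2))
bot.servo_line(p(100),speed=80); bot.dwell(.2)
st=bot.read_state();print(st["grip_width"],st["ft_force"].round(1),st["clock"])
c=bot.read_camera("wrist");cv2.imwrite("pics/p2.png",c["image"]);np.savez("p2.npz",T=pose(c,st),**c)
E
```

```text
54.76806792845694 [-5.5  1.2  5.7] 16.45
54.901877474907145 [-0.3 -0.1 -1. ] 11.475
```

View pics/p2.png

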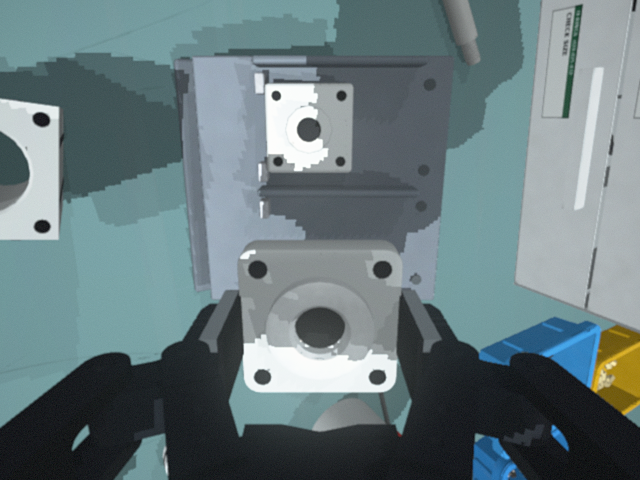

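The cap is held, with its plate at (320,315) and the jaws at 54.8 mm. I'll measure its offset and tilt in the tool frame.

```bash
cat > hand.py <<'E'
from h import *
def hand(c,w,exp_y=8,Z0=0):
    M=c["mount"]; P=cloud(c,M)
    im=c["image"].min(2)
    X,Y,Z=P[...,0],P[...,1],P[...,2]
    m=(abs(X)<w/2-1)&(abs(Z)<w/2+8)&(Y>-14)&(Y<28)&(im>60)
    n_,l,stt,_=cv2.connectedComponentsWithStats(m.astype(np.uint8)); k=1+np.argmax(stt[1:,4]); m=l==k
    print("Y hist",np.percentile(Y[m],[2,10,25,50,75,90,98]).round(1))
    y=Y[m]; h,e=np.histogram(y,np.arange(-14,28,1)); 
    yp=np.median(y[y>np.percentile(y,50)]); pl=m&(abs(Y-yp)<2.5)
    A=np.c_[X[pl],Z[pl],np.ones(pl.sum())]; co=np.linalg.lstsq(A,Y[pl],rcond=None)[0]
    cs,_=cv2.findContours(m.astype(np.uint8),cv2.RETR_EXTERNAL,cv2.CHAIN_APPROX_NONE)
    cc=max(cs,key=cv2.contourArea)[:,0,:]
    F=240/np.tan(np.radians(float(c["fovy"]))/2)
    d=np.c_[(cc[:,0]-float(c["cx"]))/F,(cc[:,1]-float(c["cy"]))/F,np.ones(len(cc))]@M[:3,:3].T
    tt=(yp-M[1,3])/d[:,1]; B=M[:3,3]+d*tt[:,None]
    print("plate-top Y",yp.round(2),"tilt x,z deg",np.degrees(np.arctan(co[:2])).round(2),"rect",cv2.minAreaRect(B[:,[0,2]].astype(np.float32)),"Zext",np.percentile(Z[pl],[0.5,99.5]).round(1),"Zcontour",B[:,2].min().round(1),B[:,2].max().round(1),"Xc",B[:,0].min().round(1),B[:,0].max().round(1))
if __name__=="__main__":
    import sys; c=dict(np.load(sys.argv[1])); hand(c,float(sys.argv[2]))
E
python3 hand.py p2.npz 56
```

```text
Y hist [-1.8 -1.2 -0.1  4.4  5.   5.6 12.4]
plate-top Y 4.97 tilt x,z deg [-0.02  0.23] rect ((0.12092399597167969, 1.2275161743164062), (59.052711486816406, 54.762351989746094), 89.95925903320312) Zext [-28.2  27.7] Zcontour -28.3 30.8 Xc -27.2 27.5
```

Tilt is about 0.2° and the offsets are under 0.3 mm. The plate underside is about 17 mm ahead of the TCP, so the tips stand above it. Now I'll place it on the wide barrel.

```bash
python3 - <<'E'
from pick import *
Qd=down(np.radians(-0.1)); x,y=441.0,121.7
bot.servo_line(bot.read_state()["ee_pos"]+np.array([-40,0,70]),speed=200)
bot.move_to(np.array([x,y,190.]),Qd)
bot.servo_line(np.array([x,y,92.]),speed=100); bot.dwell(.3)
st=bot.read_state();print(st["ee_pos"].round(2),st["ft_force"].round(1))
hit=bot.servo_line(np.array([x,y,70.]),speed=12,until_force=4); bot.dwell(.1)
st=bot.read_state();print(hit,st["ee_pos"].round(2),st["ft_force"].round(1),st["moment"].round(2),st["clock"])
c=bot.read_camera("wrist");cv2.imwrite("pics/p3.png",c["image"]);np.savez("p3.npz",T=pose(c,st),**c)
E
```

```text
[441.11 121.73  92.26] [-0.4  0.4 -1.6]
True [441.03 121.7   75.24] [-0.9 -0.1  5.1] [-0.02  0.26 -0.01] 16.2917
```

View pics/p3.png

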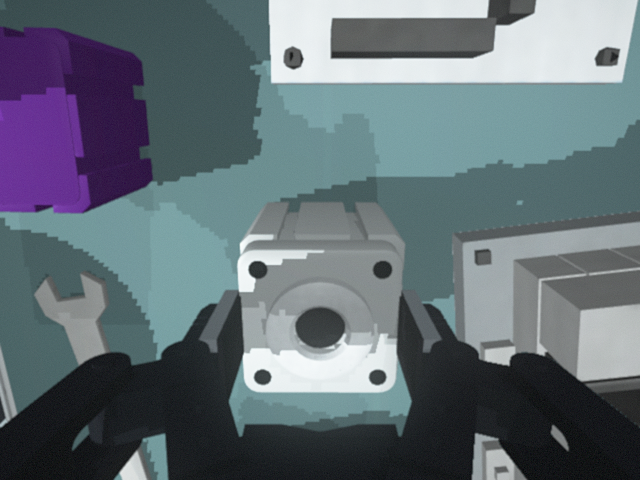

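The cap touches at TCP z = 75.2, against 75 expected, and it looks centred on the barrel at (320,315). I'll release, retreat and look.

```bash
python3 - <<'E'
from pick import *
bot.move_gripper(66); bot.dwell(.2)
p=bot.read_state()["ee_pos"]
bot.servo_line(np.array([441,121.7,110]),speed=60)
bot.servo_line(np.array([440,110,250.]),speed=200); bot.dwell(.2)
st=bot.read_state();print(st["ft_force"].round(1),st["clock"])
c=bot.read_camera("wrist");cv2.imwrite("pics/p4.png",c["image"]);np.savez("p4.npz",T=pose(c,st),**c)
E
cat > chk.py <<'E'
from h import *
import sys
from meas import comp
# cap plate top vs barrel; args file, barrel height, cap size, guess px
c=dict(np.load(sys.argv[1]));T=c["T"];zb=float(sys.argv[2]);w=float(sys.argv[3]);uv=(int(sys.argv[4]),int(sys.argv[5]))
P=cloud(c,T);im=c["image"].min(2)
for lo,hi,zp,n in((zb+9,zb+22,zb+12,"cap"),(zb+15.5,zb+22,zb+18,"boss"),):
    m=comp((P[...,2]>lo)&(P[...,2]<hi)&(im>60),*uv)
    cs,_=cv2.findContours(m.astype(np.uint8),cv2.RETR_EXTERNAL,cv2.CHAIN_APPROX_NONE)
    k=max(cs,key=cv2.contourArea)[:,0,:];X=ray(c,T,k,zp)[:,:2].astype(np.float32)
    (a,b),s,an=cv2.minAreaRect(X);print(n,round(a,1),round(b,1),np.round(s,1),"yaw",round((an+45)%90-45,2))
    if n=="cap":
        q=m&(abs(P[...,2]-zb-12.5)<2.5);A=np.c_[P[q][:,:2],np.ones(q.sum())];co=np.linalg.lstsq(A,P[q][:,2],rcond=None)[0]
        print("tilt deg",np.degrees(np.arctan(co[:2])).round(2),"z",np.median(P[q][:,2]).round(1))
E
python3 chk.py p4.npz 58 56 321 200
```

```text
[1.5 0.3 0.2] 18.6
cap 440.2 121.5 [56.4 55.9] yaw -0.09
tilt deg [-0.04  0.03] z 70.5
boss 440.0 121.6 [35.9 36.2] yaw -0.06
```

View pics/p4.png

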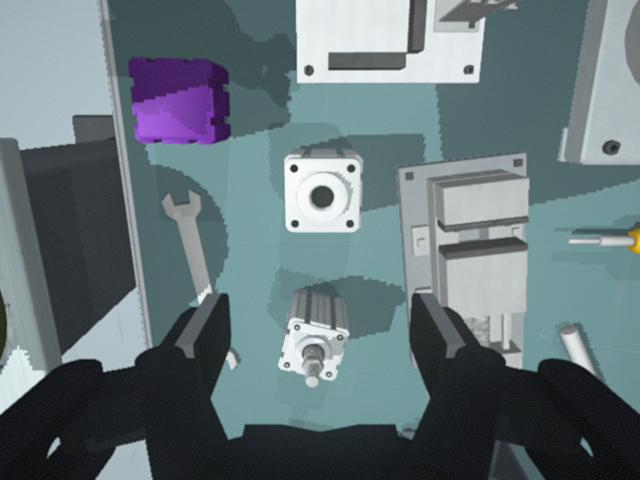

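The large cap lies flat (tilt under 0.1°) within about 1 mm of the barrel centre, with yaw matching. Next is the small cap.

```bash
python3 - <<'E'
from pick import *
bot.move_to(np.array([500,-100,260.]),down(0))
h,p=pick(0.9,31.5,54,0,0)
c=bot.read_camera("wrist");cv2.imwrite("pics/p5.png",c["image"])
if 10<h<17:
    bot.servo_line(p(h+4.2),speed=30); bot.dwell(.1)
    bot.move_gripper(30,grip_force=50); bot.dwell(.3)
    st=bot.read_state();print(st["grip_width"],st["ft_force"].round(1))
    bot.servo_line(p(100),speed=80); bot.dwell(.2)
    st=bot.read_state();print(st["grip_width"],st["ft_force"].round(1),st["clock"])
    c=bot.read_camera("wrist");cv2.imwrite("pics/p6.png",c["image"]);np.savez("p6.npz",T=pose(c,st),**c)
E
python3 hand.py p6.npz 44
```

```text
hit True h 13.94 F [-4.3  1.9  6.3] w 54.30220271685045 t 22.75
42.388820362636324 [-5.9  0.2  5.9]
42.40024716728182 [ 0.2  0.2 -1.5] 25.1417
Y hist [-0.2  0.5  5.5  6.5  7.   7.7 13.6]
plate-top Y 7.04 tilt x,z deg [-0.02  0.46] rect ((0.015954971313476562, 1.8027191162109375), (45.946285247802734, 42.29884338378906), 89.95904541015625) Zext [-21.2  22. ] Zcontour -21.2 24.8 Xc -21.1 21.2
```

View pics/p6.png

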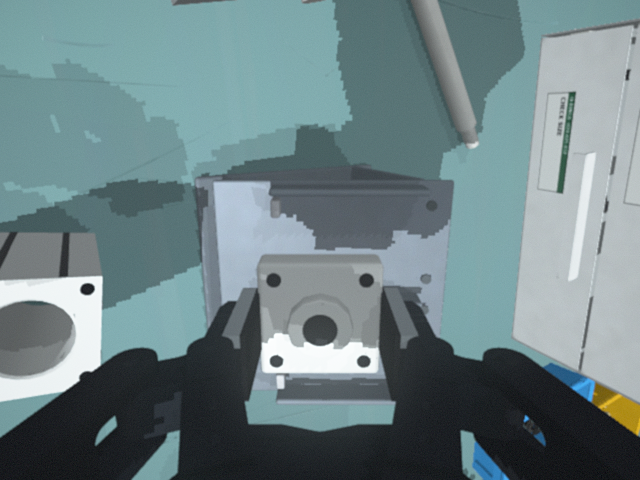

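The small cap is held with its plate at (320,313) and offset about +0.4 mm in tool z. I'll place it on the narrow barrel at yaw −12.6°.

```bash
python3 - <<'E'
from pick import *
Qd=down(np.radians(-12.6)); x,y=442.8,-190.8
bot.servo_line(bot.read_state()["ee_pos"]+np.array([-20,0,70]),speed=200)
bot.move_to(np.array([x,y,200.]),Qd)
bot.servo_line(np.array([x,y,106.]),speed=100); bot.dwell(.3)
st=bot.read_state();print(st["ee_pos"].round(2),st["ft_force"].round(1))
hit=bot.servo_line(np.array([x,y,86.]),speed=12,until_force=4); bot.dwell(.1)
st=bot.read_state();print(hit,st["ee_pos"].round(2),st["ft_force"].round(1),st["moment"].round(2),st["clock"])
c=bot.read_camera("wrist");cv2.imwrite("pics/p7.png",c["image"])
if hit and st["ee_pos"][2]<94:
    bot.move_gripper(54); bot.dwell(.2)
    bot.servo_line(np.array([x,y,130]),speed=60)
    bot.move_to(np.array([450,-200,250.]),down(0)); bot.dwell(.2)
    st=bot.read_state();print(st["clock"])
    c=bot.read_camera("wrist");cv2.imwrite("pics/p8.png",c["image"]);np.savez("p8.npz",T=pose(c,st),**c)
E
python3 chk.py p8.npz 72 44 311 205
```

```text
[ 442.9  -190.84  106.26] [ 0.  -0.3 -0.1]
True [ 442.79 -190.82   91.67] [-1.6  0.4  5.2] [0.06 0.17 0.05] 28.8833
30.9583
cap 442.1 -190.5 [44.1 43.8] yaw -12.64
tilt deg [-0.06 -0.14] z 84.9
boss 442.2 -190.6 [21.6 21.9] yaw -0.01
```

View pics/p7.png

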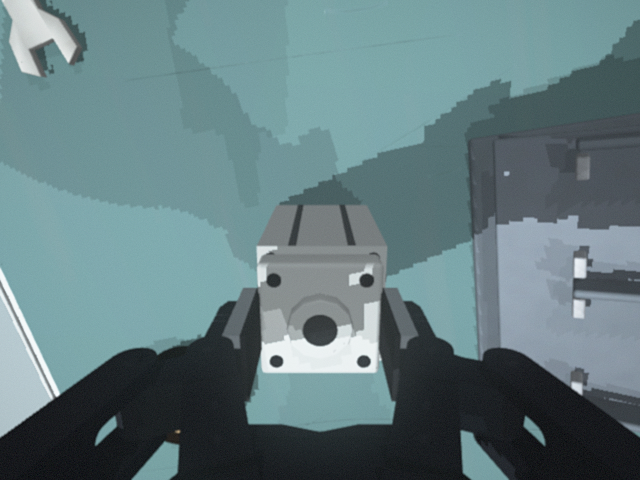

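View pics/p8.png

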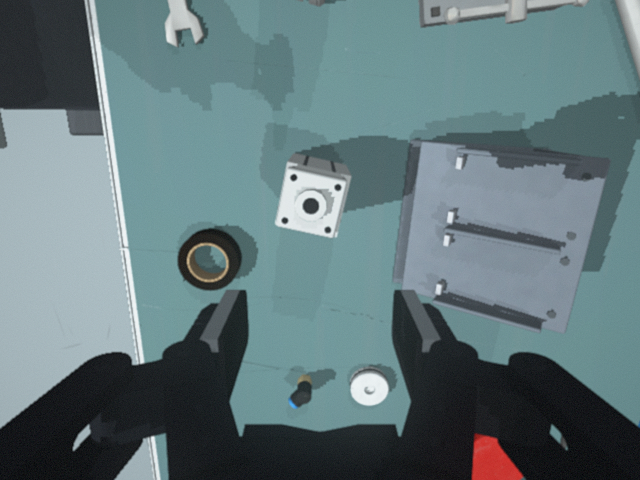

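Both caps are on, within about 1 mm by the wrist camera, and the rack is empty. For an independent check I'll use the top camera, before against now, with the arm out of the way.

```bash
python3 - <<'E'
from h import *
from rig import bot
from meas import comp
bot.move_to(np.array([330,-420,300.]),down(0)); bot.dwell(.5)
c1=bot.read_camera("top");c0=dict(np.load("top0.npz"));cv2.imwrite("pics/top1.png",c1["image"][140:350,170:480].repeat(2,0).repeat(2,1))
for nm,uv,zb in(("wide",(240,262),58),("narrow",(392,250),72)):
    for t,c,z,tol in(("barrel0",c0,zb,6),("cap1",c1,zb+12,5),("cap+boss",c1,zb+14,7)):
        T=pose(c);P=cloud(c,T)
        m=comp(abs(P[...,2]+2.2-z)<tol,*uv)
        cs,_=cv2.findContours(m.astype(np.uint8),0,cv2.CHAIN_APPROX_NONE);k=max(cs,key=cv2.contourArea)[:,0,:]
        (a,b),s,an=cv2.minAreaRect(ray(c,T,k,min(z,zb+12))[:,:2].astype(np.float32))
        print(nm,t,round(a,1),round(b,1),np.round(s,1),round((an+45)%90-45,1))
# finished cylinder and purple unchanged?
d=cv2.absdiff(c0["image"],c1["image"]).max(2)
print("finished diff",(d[245:290,285:330]>40).mean(),"purple",(d[295:340,185:228]>40).mean(),bot.read_state()["clock"])
E
```

```text
wide barrel0 441.7 122.7 [59.2 60.4] 0.1
wide cap1 440.5 122.9 [54.4 56.5] 0.1
wide cap+boss 440.5 122.9 [54.4 56.5] 0.1
narrow barrel0 443.9 -187.4 [48.7 48.4] -12.6
narrow cap1 443.1 -187.4 [44. 44.] -12.6
narrow cap+boss 443.1 -187.4 [44. 44.] -12.6
finished diff 0.3585185185185185 purple 0.572609819121447 32.5583
```

View pics/top1.png

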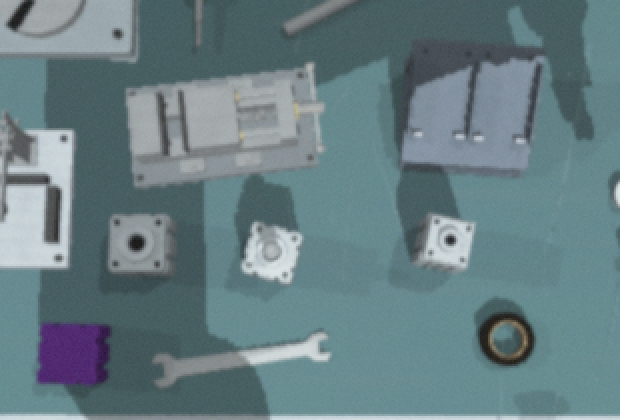

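The top view agrees. Both caps sit about 1 mm toward the robot from the barrel centres, at matching yaw. The finished cylinder at (270,250) and the purple block at (73,353) are where they were; the image difference there appears to be the arm's shadow shifting. Handing in.

```bash
python3 -c "
from rig import bot
bot.finish_job();print('done')"
```

```text
the job is handed in; nothing more can be done
done
```

Both caps are on their matching barrels, boss upward, and I handed the job in with about 33 s of the 64 s used. Each was lowered until it just touched, then released.

- **Large cap on the wide barrel:** the tilt is under 0.1°. It sits about 1 mm off-centre toward the robot (0.9 mm by the wrist camera, 1.2 mm by the top camera). The yaw matches the barrel to within about 0.1°.
- **Small cap on the narrow barrel:** the tilt is under 0.2°. It sits about 0.8 mm off-centre toward the robot by both cameras. The yaw matches the barrel to within about 0.1°.

I left both offsets alone, since they are about 1 mm and a nudge could have made them worse.

- **Camera disagreement:** the two cameras differ by 1–3 mm on absolute position, but they agree on where each cap sits relative to its barrel.
- **Failed check:** my before-and-after image comparison of the finished cylinder and the purple block flagged large changes. The lighting there had visibly changed with the arm's shadow. By eye both stand where they were, but I did not measure them.

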